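# Post a parcel through the chute flap

## Robot

A 6-joint arm with a two-finger parallel gripper is mounted at the origin on the work surface. World frame = base frame: x ahead of the robot, y to its left, z up, the work surface at z = 0. Lengths are in m, angles in rad, forces in N, time in s.
With the tool pointing down it reaches from about 0.25 to 0.725 m from the base axis. Payload 4 kg.
Tool frame: the origin (TCP) lies at the centre of the arm's flange, where the gripper is bolted on; the fingertips stand 173 mm ahead of it and the grasp point (between the pads) lies 155 mm ahead of it; x points along the fingers, z is the direction in which the jaws open and shut, and the axes are right-handed (so a half turn about x gives the same grasp; the last joint's range is limited). The gripper opens to 85 mm and grips with 20 to 120 N. Pads are 22 mm wide; open, the fingers measure 114 mm over their backs; the gripper's body (76 mm by 85 mm) begins 54 mm behind the grasp point. The pads swing forward as they close: fully open they stand 13 mm farther back than shut.
Start: joints at [1.247, 0.241, 0.005, 1.335, 0, 1.571], TCP at [0.159, 0.474, 0.405] pointing down, gripper open.
Joint ranges: [-2.72, 2.72], [-1.05, 1.87], [-1.09, 1.28], [-1.99, 2.15], [-1.42, 1.44], [-3.14, 3.14]. Speed limits (rad/s): [2.79, 2.79, 3.14, 3.14, 3.14, 3.14].

## Interface

Orientations are given as a unit quaternion [x, y, z, w].
In Python, from workcell import bot gives the robot as it stands.
- The arm moves only by the tool arm_command, never from a script. Its argument "moves" is one flat list of numbers, 7 for each row, row after row: the shift along the tool's x, y, z in m, then the turn, a rotation vector about the tool's x, y, z in rad, then the closure, from -1 (fully open) to 1 (shut). A call has 1 to 20 rows; each row shifts and turns the pose as measured when the row begins, along the tool's axes as they then stand; what a row does not reach is not made up. A row lasts 1/12 s, in which the tool goes at most 41.7 mm and 7.16 degrees, less where a joint would pass 70% of its speed; a pose out of reach is approached as far as the arm can. A call with a gripper value outside its range is refused whole. The fingers move at their own pace and stop on an object; the grip force is fixed at half the most. Time passes only in rows, so rows that do not move let the fingers close. It gives the time, the measured TCP pose, the force and the opening at its end, in the units of the state.
- bot.get_obs(): the state, without advancing time (a new reading comes with each control period).
- bot.camera(name): name is "side" or "top" or "wrist"; returns the picture (420x560x3 uint8, red, green, blue); there is no depth.
- bot.get_calibration(name): a dict with "mtx" (3x3 intrinsics, pixels), "world_from_camera" (4x4, takes a point from camera to world coordinates); the wrist camera has in their place "mount" (4x4, takes a point from camera to tool coordinates, whose origin is the TCP and whose axes are the tool frame's). Camera axes: x right, y up, looking along -z (the intrinsics and any distortion apply to the point x, -y, -z); pixel columns grow to the right and rows downward; lengths in m; the calibration is good to about 2 mm. A picture is of the moment at which its call begins: read the wrist's pose just before it. get_calibration takes no time and is no camera call.
- bot.job_done(): hands the job in, once; it reports no verdict.
The state is a dict: "clock": time; "joint_pos": joint angles; "joint_vel": joint speeds; "tau": joint torques, N m; "eef_pos": TCP position; "tool_rot": TCP orientation; "ft_force": force on the tool from outside, world axes, zero at the start; "ft_torque": the same for the moment, N m; "grip_width": finger opening in m.
Only numpy, scipy, OpenCV 4.12 (cv2) and the standard library are available. Lean on these libraries where they do the work, as an engineer would, in place of code of your own. Each camera call takes 0.05 s, during which the arm holds its last target.

## Task

Post the brown parcel: with your fingertips behind it, push it along the steel shelf so that it opens the hanging flap itself and goes right through, over the lip and down the slide into the collecting tray. Only push it, gently and flat on the shelf - never pinch or lift it - and have your fingers out again before the flap drops on them. Leave the flap hanging shut, and do not disturb the rubber stamp, the tape roll or the tea tin.

Things in the scene. Friction and masses are not known exactly. Their poses are not given: they have to be found in the camera images.
- doorway (a point): Middle of the sill of the doorway in the green parcel chute, on the level steel shelf (120 mm above the counter). x points through the flap towards the tray, y left, z up; the chute is fixed, but placed and turned (up to 0.3 rad) anew each time. Doorway frame: x = -6 to 0 mm, opening 206 mm wide (along y), 70 mm high; its header and the clear cover behind it reach 87 mm above the shelf.
- lip (a point): Middle of the shelf's inner edge, 53 mm beyond the doorway, same axes. From it a smooth steel slide 220 mm wide falls at 40 degrees, 82 mm along x, into the grey open tray (rim 50 mm over the counter, reaching from 76 to 306 mm beyond the lip, 300 mm wide; empty but for two flat envelopes). A parcel whose middle has passed the lip tips and slides down by itself; this one's near end is then about level with the doorway frame.
- shelf_front (a point): Middle of the shelf's near edge, 215 mm before the doorway, at shelf height, same axes; the shelf is 440 mm wide. Dark guide rails 18 mm high stand on it at 110 mm left and right of the middle from the doorway to 106 mm before it, then splay out to 141 mm at 190 mm before it. Outside them are side ledges where small things stand.
- flap (a joint): Aluminium flap (214 mm wide, 73 mm high, 2 mm thick, 85 g) hanging just behind the doorway frame from a hinge along y, 5 mm behind the doorway's x = 0 and 77 mm above the shelf. Radians: 0 hanging shut, growing as its lower edge swings inwards (to +x), at most 1.55; it cannot swing outwards, and falls shut by its own weight.
- flap_edge (a point): Middle of the flap's lower edge (rubber strip), 4 mm above the shelf when shut.
- parcel: Brown carton, 120 mm (its x) by 95 mm (its y) by 45 mm high, 0.2 to 0.45 kg, evenly filled, a yellow tape strip and a blank label on top. Origin at the centre of its underside. It lies on the shelf before the flap, its +x end towards the flap within 0.35 rad. Slides easily on the steel. In the tray it may lie any way up.
- stamp: Rubber stamp with a turned wooden handle, 38 mm across, 72 mm high, standing on one of the shelf's side ledges. Origin at the centre of its underside, z up. Stays where it is.
- tape_roll: Roll of yellow tape, 64 mm across, 25 mm high, lying flat on the other side ledge. Origin at the centre of its underside, z up. Stays where it is.
- tea_tin: Red round tea tin with a brass-coloured lid, 70 mm across, 90 mm high, standing on the counter beside the chute. Origin at the centre of its underside, z up. Stays where it is.
Not all that is in view belongs to the job. Leave any pink or turquoise look-alike of the parcel alone.

How it is judged:
By the outcome, as a careful person would: the job done as asked, in the order asked, and still so for the second after the job is handed in, with the robot touching nothing.
It also fails if it takes over 38 s, if anything falls off the work surface, if the arm or the gripper's body presses on something with over 40 N, if the wrist force passes 120 N, or if a joint passes its speed limit or range.

## Working session

There is one attempt and no reset: what is moved stays moved. The work goes in short steps, Python scripts to look and compute and a tool call to move; the robot and the scene stay as the last step left them, time stands still between calls to the robot, and variables do not carry over. Pictures are saved under pics/ and viewed, and the job is handed in when it is done.

Besides the shell and the picture viewer there is one more tool, called after "Request:" as name(argument=value, ...) on one line, values as JSON. arm_command: Moves the arm, as the interface text tells. Its arguments: {"type":"object","properties":{"moves":{"type":"array"}},"required":["moves"]}

```bash
mkdir -p pics; ls; python3 - <<'E'
from workcell import bot
import cv2,numpy as np
o=bot.get_obs();print(o)
for n in ("top","side","wrist"):
    im=bot.camera(n);cv2.imwrite(f"pics/{n}0.png",im[:,:,::-1]);
    c=bot.get_calibration(n);print(n,{k:(np.round(v,4).tolist() if not isinstance(v,str) else v) for k,v in c.items()})
E
```

```text
pics
{'clock': 0.0, 'joint_pos': array([1.24700813e+00, 2.41393576e-01, 3.74312945e-03, 1.33520597e+00,
       5.36562698e-06, 1.57078180e+00]), 'joint_vel': array([-0.00081182,  0.00021275, -0.00165275,  0.00090974, -0.00013029,
        0.00118926]), 'tau': array([-4.98429272e-04, -3.72320259e+01,  2.52406400e+01,  1.70990301e-02,
       -1.28187949e-04, -1.37556643e-06]), 'eef_pos': array([0.1589941 , 0.47376445, 0.4038295 ]), 'tool_rot': array([-0.41329564,  0.5746449 ,  0.41244818,  0.57346007]), 'ft_force': array([ 0.62922947, -0.01932885,  0.63349965]), 'ft_torque': array([ 0.02754948, -0.01887095, -0.03999423]), 'grip_width': 0.08560251014971172}
top {'mtx': [[449.8452, 0.0, 277.091], [0.0, 449.8452, 200.4291], [0.0, 0.0, 1.0]], 'world_from_camera': [[0.0133, 0.9966, -0.0817, 0.3988], [-0.9998, 0.0121, -0.0159, -0.0061], [-0.0149, 0.0819, 0.9965, 1.4171], [0.0, 0.0, 0.0, 1.0]]}
side {'mtx': [[383.1615, 0.0, 280.6259], [0.0, 383.1615, 207.1324], [0.0, 0.0, 1.0]], 'world_from_camera': [[0.7951, 0.4476, -0.4093, 0.1106], [-0.6064, 0.5741, -0.5501, -0.5327], [-0.0112, 0.6856, 0.7279, 0.852], [0.0, 0.0, 0.0, 1.0]]}
wrist {'mtx': [[352.2266, 0.0, 277.3206], [0.0, 352.2266, 206.1688], [0.0, 0.0, 1.0]], 'mount': [[-0.0003, 0.2933, -0.956, 0.031], [-0.0006, 0.956, 0.2933, 0.0748], [1.0, 0.0006, -0.0001, -0.0008], [0.0, 0.0, 0.0, 1.0]]}
```

View pics/top0.png

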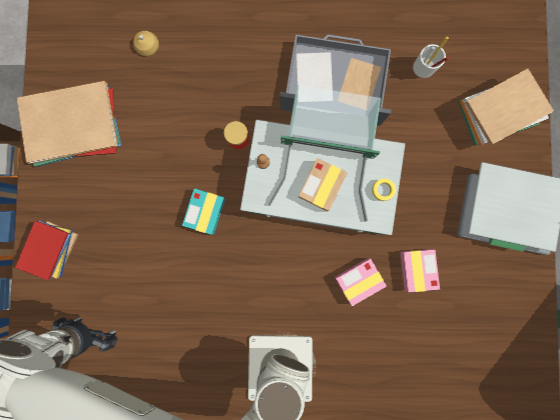

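View pics/side0.png

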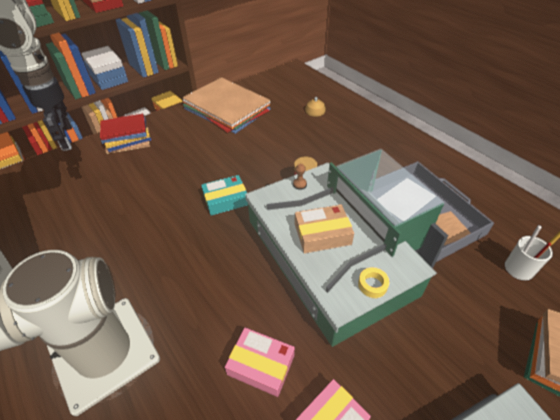

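View pics/wrist0.png

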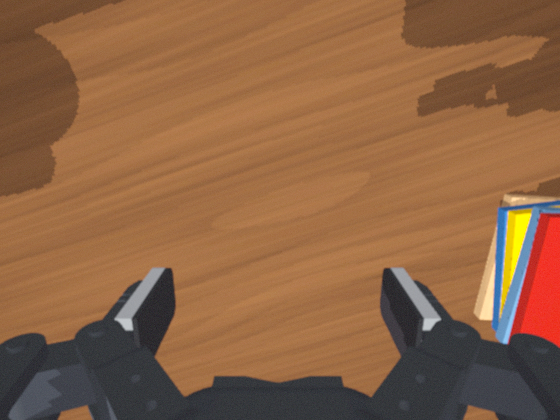

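The top view shows the green chute ahead of the robot. The shelf corners are near (242,211), (391,234), (405,144) and (257,122). The brown parcel is at about (323,184), the stamp at (263,161), the tape roll at (384,189) and the tea tin at (236,133). The pink and turquoise boxes are decoys. Next I measure the positions.

```bash
cat > h.py <<'E'
import numpy as np,cv2
from workcell import bot
from scipy.spatial.transform import Rotation as R
def ray(n,px,z):
    c=bot.get_calibration(n);K=np.array(c["mtx"]);T=np.array(c["world_from_camera"])
    px=np.atleast_2d(np.array(px,float))
    d=np.c_[(px[:,0]-K[0,2])/K[0,0],-(px[:,1]-K[1,2])/K[1,1],-np.ones(len(px))]@T[:3,:3].T
    o=T[:3,3];return o+d*((z-o[2])/d[:,2])[:,None]
def proj(n,P):
    c=bot.get_calibration(n);K=np.array(c["mtx"]);T=np.array(c["world_from_camera"])
    p=(np.atleast_2d(P)-T[:3,3])@T[:3,:3]
    return np.c_[K[0,2]+K[0,0]*p[:,0]/-p[:,2],K[1,2]+K[1,1]*p[:,1]/p[:,2]]
E
python3 - <<'E'
from h import *
im=cv2.imread("pics/top0.png");x0,y0=230,30
cr=cv2.resize(im[y0:250,x0:x0+190],None,fx=3.2,fy=2.7*3.2/2.7,interpolation=cv2.INTER_CUBIC)
cr=cv2.resize(im[y0:245,x0:x0+190],None,fx=2.75,fy=2.75,interpolation=cv2.INTER_CUBIC);cv2.imwrite("pics/crop0.png",cr)
hsv=cv2.cvtColor(im,cv2.COLOR_BGR2HSV)
# shelf: low sat bright
m=cv2.inRange(hsv,(60,0,130),(120,50,255));m[:115]=0;m[245:]=0;m[:,:235]=0;m[:,410:]=0
m=cv2.morphologyEx(m,cv2.MORPH_OPEN,np.ones((3,3)))
cs=max(cv2.findContours(m,0,2)[0],key=cv2.contourArea)
h=cv2.convexHull(cs);ap=cv2.approxPolyDP(h,5,True).reshape(-1,2);print("shelf",ap.tolist())
print(np.round(ray("top",ap,.12),4).tolist())
b=cv2.inRange(hsv,(5,70,110),(35,255,255));b[:150]=0;b[222:]=0;b[:,:295]=0;b[:,350:]=0
b=cv2.morphologyEx(b,cv2.MORPH_CLOSE,np.ones((9,9)))
cb=max(cv2.findContours(b,0,2)[0],key=cv2.contourArea);r=cv2.minAreaRect(cb);print("parcel",r)
print(np.round(cv2.boxPoints(r)).tolist());print(np.round(ray("top",cv2.boxPoints(r),.165),4).tolist())
E
```

```text
shelf [[403, 144], [390, 233], [242, 209], [257, 121], [377, 115]]
[[0.6744, -0.3498, 0.12], [0.4154, -0.3102, 0.12], [0.479, 0.1158, 0.12], [0.7386, 0.0768, 0.12], [0.7598, -0.2747, 0.12]]
parcel ((322.4000244140625, 184.20001220703125), (33.09380340576172, 43.826934814453125), 26.56505012512207)
[[298.0, 196.0], [317.0, 157.0], [347.0, 172.0], [327.0, 211.0]]
[[0.5134, -0.0438, 0.165], [0.6248, -0.0978, 0.165], [0.5837, -0.1809, 0.165], [0.4731, -0.1265, 0.165]]
```

View pics/crop0.png

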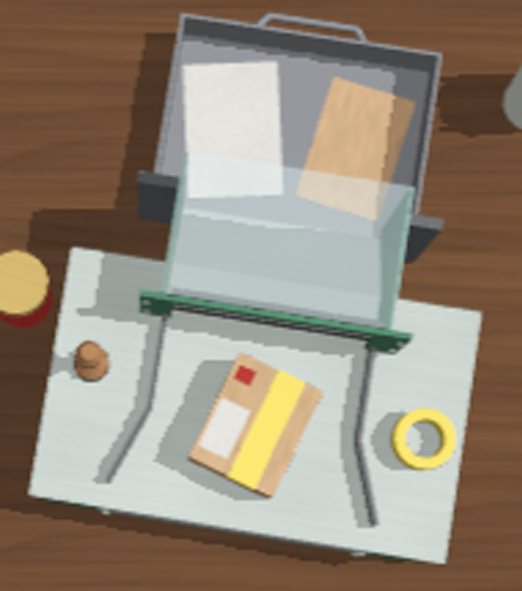

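```bash
cat >> h.py <<'E'
PH=-0.15; D=np.array([0.657,-0.129,0.12])
C=np.array([[np.cos(PH),-np.sin(PH),0],[np.sin(PH),np.cos(PH),0],[0,0,1]])
def c2w(p): return D+C@np.asarray(p,float)
def w2c(p): return (np.atleast_2d(p)-D)@C
def rot(yaw,th,s):
    x=np.array([np.sin(th)*np.cos(yaw),np.sin(th)*np.sin(yaw),-np.cos(th)])
    y=s*np.array([np.cos(th)*np.cos(yaw),np.cos(th)*np.sin(yaw),np.sin(th)])
    return np.c_[x,y,np.cross(x,y)]
def plan(p0,R0,p1,R1,n,grip=None):
    w=R.from_matrix(R0.T@R1).as_rotvec()/n; E=R.from_rotvec(w).as_matrix()
    S=sum(np.linalg.matrix_power(E,k) for k in range(n))
    d=np.linalg.solve(S,R0.T@(p1-p0))
    return d,w
def now():
    o=bot.get_obs();return o["eef_pos"],R.from_quat(o["tool_rot"]).as_matrix()
E
python3 - <<'E'
from h import *
p,Rm=now();print(np.round(Rm,3))
# check chute model: project key points into side & top
pts={}
for n in("top","side"):
    im=bot.camera(n)[:,:,::-1].copy()
    for q in [(-.215,.22,0),(-.215,-.22,0),(.053,.22,0),(.053,-.22,0),(0,.103,0),(0,-.103,0),(-.006,.103,.087),(-.006,-.103,.087),(-.106,.11,0),(-.106,-.11,0),(-.003,.103,.07),(-.003,-.103,.07)]:
        u=proj(n,c2w(q))[0];cv2.circle(im,(int(round(u[0])),int(round(u[1]))),1,(0,0,255),-1)
    im=im[30:245,220:420] if n=="top" else im[140:350,230:450]
    cv2.imwrite(f"pics/m_{n}.png",cv2.resize(im,None,fx=2.7,fy=2.7,interpolation=cv2.INTER_NEAREST))
for s in(1,-1):
    Rt=rot(-.45,.7,s);print(s,np.round(R.from_matrix(Rm.T@Rt).as_rotvec(),2))
print(w2c(ray("top",[[298,196],[317,157],[347,172],[327,211]],.165)).round(4).tolist())
E
```

```text
[[-0.001 -0.948  0.318]
 [-0.002  0.318  0.948]
 [-1.     0.    -0.002]]
1 [-2.84  1.04  0.06]
-1 [ 0.12  0.04 -0.7 ]
[[-0.1535, 0.0624, 0.045], [-0.0362, 0.0272, 0.045], [-0.0647, -0.0622, 0.045], [-0.1819, -0.0239, 0.045]]
```

View pics/m_top.png

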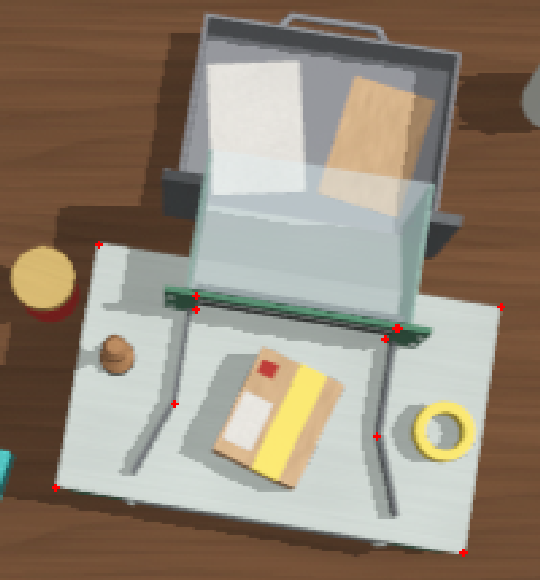

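View pics/m_side.png

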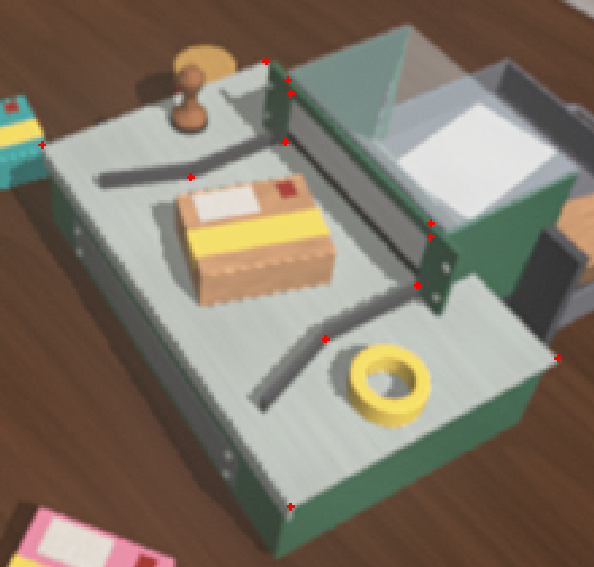

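```bash
python3 - <<'E'
from h import *
p,Rm=now();Rt=rot(-.455,.7,-1)
tip=c2w([-.204,.031,.08]);p1=tip-.173*Rt[:,0];print(p1)
d,w=plan(p,Rm,p1,Rt,18);print(d.round(4),w.round(4))
E
```

```text
[ 0.3598124  -0.01888479  0.3323177 ]
[ 0.0109 -0.0186 -0.0211] [ 0.007   0.0025 -0.0388]
```

Request:
arm_command(moves=[0.0109,-0.0186,-0.0211,0.007,0.0025,-0.0388,-0.3,0.0109,-0.0186,-0.0211,0.007,0.0025,-0.0388,-0.3,0.0109,-0.0186,-0.0211,0.007,0.0025,-0.0388,-0.3,0.0109,-0.0186,-0.0211,0.007,0.0025,-0.0388,-0.3,0.0109,-0.0186,-0.0211,0.007,0.0025,-0.0388,-0.3,0.0109,-0.0186,-0.0211,0.007,0.0025,-0.0388,-0.3,0.0109,-0.0186,-0.0211,0.007,0.0025,-0.0388,-0.3,0.0109,-0.0186,-0.0211,0.007,0.0025,-0.0388,-0.3,0.0109,-0.0186,-0.0211,0.007,0.0025,-0.0388,-0.3,0.0109,-0.0186,-0.0211,0.007,0.0025,-0.0388,-0.3,0.0109,-0.0186,-0.0211,0.007,0.0025,-0.0388,-0.3,0.0109,-0.0186,-0.0211,0.007,0.0025,-0.0388,-0.3,0.0109,-0.0186,-0.0211,0.007,0.0025,-0.0388,-0.3,0.0109,-0.0186,-0.0211,0.007,0.0025,-0.0388,-0.3,0.0109,-0.0186,-0.0211,0.007,0.0025,-0.0388,-0.3,0.0109,-0.0186,-0.0211,0.007,0.0025,-0.0388,-0.3,0.0109,-0.0186,-0.0211,0.007,0.0025,-0.0388,-0.3,0.0109,-0.0186,-0.0211,0.007,0.0025,-0.0388,-0.3])

```text
clock: 1.75
eef_pos: [0.3649, -0.0359, 0.3323]
tool_rot: [-0.566, 0.424, 0.138, 0.694]
ft_force: [0.0, 1.4, -1.4]
grip_width: 0.0556
```

```bash
python3 - <<'E'
from h import *
o=bot.get_obs();p,Rm=now();Rt=rot(-.455,.7,-1);print(o["clock"],p,o["joint_pos"].round(2),o["grip_width"],o["ft_force"])
tip=c2w([-.204,.031,.08]);p1=tip-.173*Rt[:,0];print(p1, w2c(p+.173*Rm[:,0]), R.from_matrix(Rm.T@Rt).as_rotvec())
for n in("wrist","side"):
    cv2.imwrite(f"pics/{n}1.png",bot.camera(n)[:,:,::-1])
d,w=plan(p,Rm,p1,Rt,6);print(d.round(4),w.round(4))
E
```

```text
1.75 [ 0.36494178 -0.03589853  0.33225437] [ 0.01 -0.21 -0.81  0.29 -0.3   0.35] 0.0555831999946689 [ 0.02030334  1.44120605 -1.37717016]
[ 0.3598124  -0.01888479  0.3323177 ] [[-0.19215835  0.01465001  0.08352378]] [0.00585823 0.0056263  0.03159667]
[-0.0013  0.0015  0.0022] [0.001  0.0009 0.0053]
```

View pics/wrist1.png

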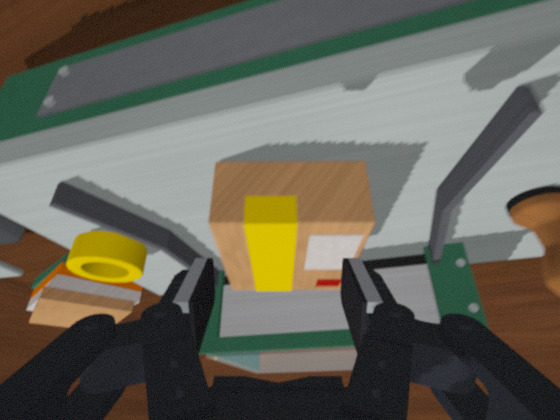

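View pics/side1.png

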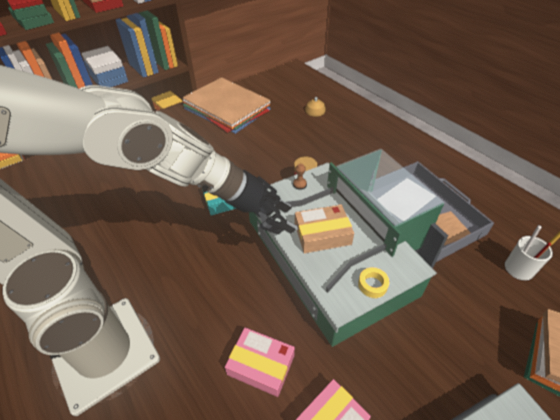

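The wrist view shows the parcel square in front of the fingers. Its lower near edge runs from (218,162) to (370,161), and the fingertips are at about (210,260) and (345,260). I'll refine the parcel pose from this view and work out the descent.

```bash
cat >> h.py <<'E'
def wray(px,z,p,Rm):
    c=bot.get_calibration("wrist");K=np.array(c["mtx"]);M=np.array(c["mount"])
    px=np.atleast_2d(np.array(px,float))
    d=np.c_[(px[:,0]-K[0,2])/K[0,0],-(px[:,1]-K[1,2])/K[1,1],-np.ones(len(px))]@M[:3,:3].T@Rm.T
    o=p+Rm@M[:3,3];return o+d*((z-o[2])/d[:,2])[:,None]
L=.168
E
python3 - <<'E'
from h import *
p,Rm=now()
for z,px in((.12,[[218,162],[370,161]]),(.165,[[210,222],[373,222]])):
    q=w2c(wray(px,z,p,Rm));e=q[1]-q[0];print(z,q.round(4).tolist(),q.mean(0).round(4),np.linalg.norm(e),"yaw",np.arctan2(-e[0],e[1]))
Rt=rot(-.455,.7,-1)
for h in (.014,):
    tip=c2w([-.200,.029,h]);p1=tip-L*Rt[:,0]
    d,w=plan(p,Rm,p1,Rt,8);print(d.round(4),w.round(4))
E
```

```text
0.12 [[-0.1765, -0.0334, 0.0], [-0.1481, 0.0593, 0.0]] [-0.1623  0.013   0.    ] 0.09693981737332136 yaw -0.2976566898470947
0.165 [[-0.1793, -0.0328, 0.045], [-0.1511, 0.0552, 0.045]] [-0.1652  0.0112  0.045 ] 0.09241542947255259 yaw -0.3092408974737255
[0.0061 0.0063 0.0017] [-0.0001  0.0001  0.0041]
```

Request:
arm_command(moves=[0.0061,0.0063,0.0013,0,0,0.0041,-0.3,0.0061,0.0063,0.0013,0,0,0.0041,-0.3,0.0061,0.0063,0.0013,0,0,0.0041,-0.3,0.0061,0.0063,0.0013,0,0,0.0041,-0.3,0.0061,0.0063,0.0013,0,0,0.0041,-0.3,0.0061,0.0063,0.0013,0,0,0.0041,-0.3,0.0061,0.0063,0.0013,0,0,0.0041,-0.3,0.0061,0.0063,0.0013,0,0,0.0041,-0.3,0,0,0,0,0,0,-0.3])

```text
clock: 2.6
eef_pos: [0.3622, -0.0221, 0.2574]
tool_rot: [-0.556, 0.436, 0.151, 0.691]
ft_force: [0.3, -0.0, -0.2]
grip_width: 0.0557
```

```bash
cat >> h.py <<'E'
def seg(face,yaw,h,n,th=.7):
    """rows taking tip-front midpoint to chute face point with chute yaw"""
    p,Rm=now();Rt=rot(PH+yaw,th,-1)
    # front corner = p + L x_t - .011*y_t (=forward)
    tip=c2w([face[0],face[1],h])
    f=np.array([Rt[0,1],Rt[1,1],0])*-.011
    p1=tip-f-L*Rt[:,0]
    d,w=plan(p,Rm,p1,Rt,n);return d.round(4),w.round(4)
def tipnow():
    p,Rm=now();f=np.array([Rm[0,1],Rm[1,1],0])*-.011
    return w2c(p+L*Rm[:,0]+f)[0].round(4), round(np.arctan2(-Rm[1,1],-Rm[0,1])-PH,3), round(np.arccos(-Rm[2,0]),3)
E
python3 - <<'E'
from h import *
o=bot.get_obs();print(o["clock"],tipnow(),o["ft_force"],o["grip_width"])
for n in("wrist","side"):
    cv2.imwrite(f"pics/{n}2.png",bot.camera(n)[:,:,::-1])
print(seg((-.169,.0163),-.305,.014,6))
E
```

```text
2.6 (array([-0.1971,  0.0276,  0.0078]), np.float64(-0.301), np.float64(0.69)) [ 0.33011379 -0.02045943 -0.23332877] 0.05572540650787923
(array([ 0.0025, -0.004 , -0.0003]), array([ 0.0003,  0.0007, -0.0011]))
```

View pics/wrist2.png

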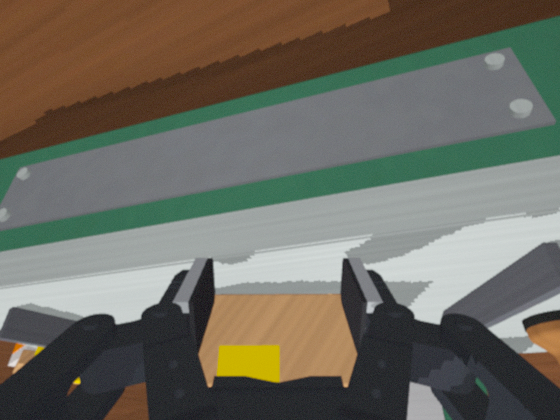

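View pics/side2.png

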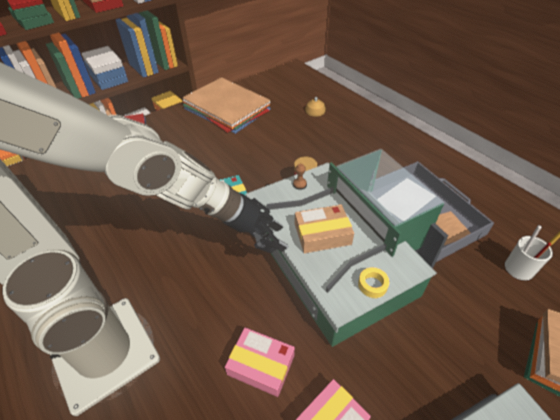

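Request:
arm_command(moves=[-0.0046,-0.0038,0,0,0,0,-0.3,0,0,0,0,0,0,-0.3,0.003,-0.0036,-0.0003,0,0,-0.001,-0.3,0.003,-0.0036,-0.0003,0,0,-0.001,-0.3,0.003,-0.0036,-0.0003,0,0,-0.001,-0.3,0.003,-0.0036,-0.0003,0,0,-0.001,-0.3,0.003,-0.0036,-0.0003,0,0,-0.001,-0.3])

```text
clock: 3.28
eef_pos: [0.386, -0.0335, 0.267]
tool_rot: [-0.559, 0.431, 0.148, 0.693]
ft_force: [-0.3, 0.3, 1.0]
grip_width: 0.0557
```

```bash
python3 - <<'E'
from h import *
o=bot.get_obs();print(o["clock"],tipnow(),o["ft_force"],o["grip_width"])
for n in("wrist","top"):
    cv2.imwrite(f"pics/{n}3.png",bot.camera(n)[:,:,::-1])
E
```

```text
3.2833 (array([-0.1703,  0.0202,  0.0188]), np.float64(-0.3), np.float64(0.703)) [-0.29176082  0.34508222  1.00253473] 0.05568541849402444
```

View pics/wrist3.png

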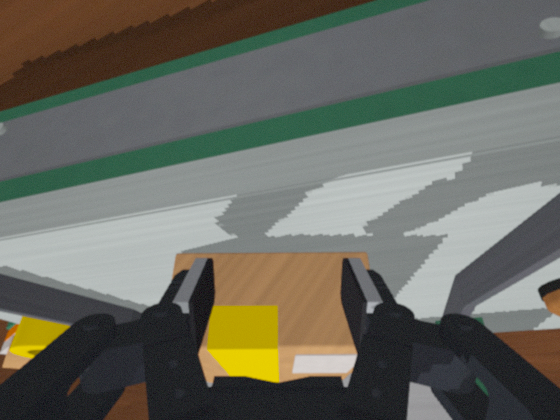

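View pics/top3.png

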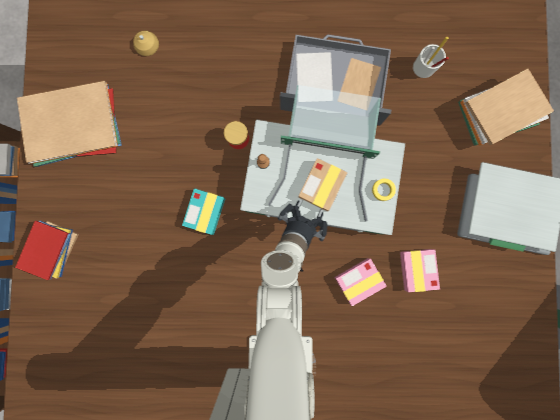

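```bash
python3 - <<'E'
from h import *
d,w=seg((-.089,-.010),-.03,.014,20);print(d,w)
E
```

```text
[ 0.0029 -0.0031 -0.0023] [-0.0104 -0.0085  0.0002]
```

Request:
arm_command(moves=[0.0029,-0.0031,-0.0023,-0.0104,-0.0085,0.0002,-0.3,0.0029,-0.0031,-0.0023,-0.0104,-0.0085,0.0002,-0.3,0.0029,-0.0031,-0.0023,-0.0104,-0.0085,0.0002,-0.3,0.0029,-0.0031,-0.0023,-0.0104,-0.0085,0.0002,-0.3,0.0029,-0.0031,-0.0023,-0.0104,-0.0085,0.0002,-0.3,0.0029,-0.0031,-0.0023,-0.0104,-0.0085,0.0002,-0.3,0.0029,-0.0031,-0.0023,-0.0104,-0.0085,0.0002,-0.3,0.0029,-0.0031,-0.0023,-0.0104,-0.0085,0.0002,-0.3,0.0029,-0.0031,-0.0023,-0.0104,-0.0085,0.0002,-0.3,0.0029,-0.0031,-0.0023,-0.0104,-0.0085,0.0002,-0.3])

```text
clock: 4.22
eef_pos: [0.4181, -0.0745, 0.2629]
tool_rot: [-0.589, 0.392, 0.2, 0.678]
ft_force: [-1.5, 0.6, -0.3]
grip_width: 0.0556
```

```bash
python3 - <<'E'
from h import *
o=bot.get_obs();print(o["clock"],tipnow(),o["ft_force"],o["grip_width"])
cv2.imwrite(f"pics/wrist4.png",bot.camera("wrist")[:,:,::-1])
print(seg((-.089,-.010),-.03,.014,11))
E
```

```text
4.2167 (array([-0.1294,  0.0009,  0.0141]), np.float64(-0.15), np.float64(0.697)) [-1.51796491  0.63526319 -0.27758484] 0.05557217609523505
(array([ 0.0024, -0.0027, -0.0019]), array([-0.0084, -0.007 , -0.0002]))
```

View pics/wrist4.png

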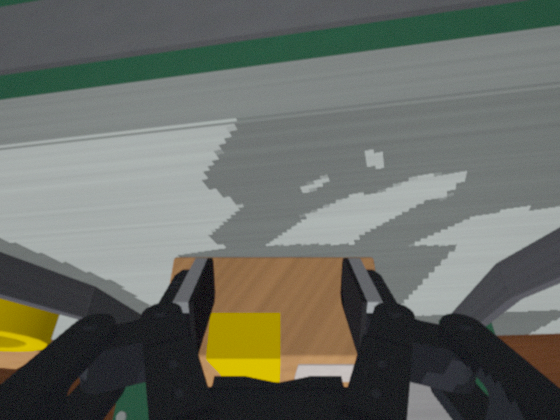

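The push is tracking well: the parcel's near edge at row 258 is square to the fingers, and the force is about 1.5 N. I'll continue.

Request:
arm_command(moves=[0.0024,-0.0027,-0.0019,-0.0084,-0.007,-0.0002,-0.3,0.0024,-0.0027,-0.0019,-0.0084,-0.007,-0.0002,-0.3,0.0024,-0.0027,-0.0019,-0.0084,-0.007,-0.0002,-0.3,0.0024,-0.0027,-0.0019,-0.0084,-0.007,-0.0002,-0.3,0.0024,-0.0027,-0.0019,-0.0084,-0.007,-0.0002,-0.3,0.0024,-0.0027,-0.0019,-0.0084,-0.007,-0.0002,-0.3,0.0024,-0.0027,-0.0019,-0.0084,-0.007,-0.0002,-0.3,0.0024,-0.0027,-0.0019,-0.0084,-0.007,-0.0002,-0.3,0.0024,-0.0027,-0.0019,-0.0084,-0.007,-0.0002,-0.3,0.0024,-0.0027,-0.0019,-0.0084,-0.007,-0.0002,-0.3,0.0024,-0.0027,-0.0019,-0.0084,-0.007,-0.0002,-0.3])

```text
clock: 5.18
eef_pos: [0.4553, -0.1076, 0.2615]
tool_rot: [-0.614, 0.351, 0.244, 0.663]
ft_force: [-1.9, 0.2, 0.5]
grip_width: 0.0553
```

```bash
python3 - <<'E'
from h import *
o=bot.get_obs();print(o["clock"],tipnow(),o["ft_force"],o["grip_width"])
for n in("wrist","side","top"):
    cv2.imwrite(f"pics/{n}5.png",bot.camera(n)[:,:,::-1])
a=cv2.imread("pics/side5.png")[150:300,250:450];b=cv2.imread("pics/top5.png")[100:250,220:420]
cv2.imwrite("pics/c5.png",np.hstack([cv2.resize(a,None,fx=2,fy=2),cv2.resize(b,None,fx=2,fy=2)]))
print(seg((-.040,-.010),0,.014,12))
E
```

```text
5.1833 (array([-0.0862, -0.011 ,  0.0129]), np.float64(-0.016), np.float64(0.699)) [-1.92941268  0.16957087  0.48647397] 0.05528710174131766
(array([ 0.0024, -0.003 , -0.    ]), array([-0.0011, -0.001 , -0.0001]))
```

View pics/c5.png

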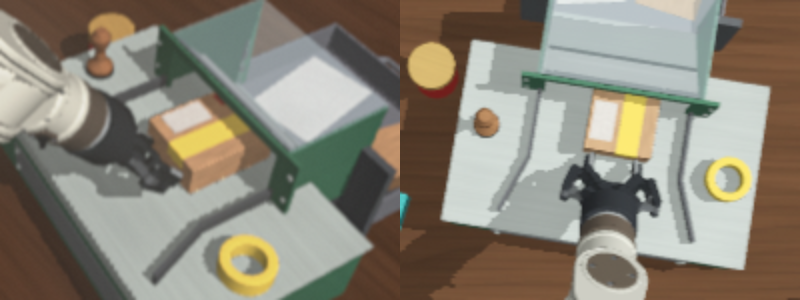

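View pics/wrist5.png

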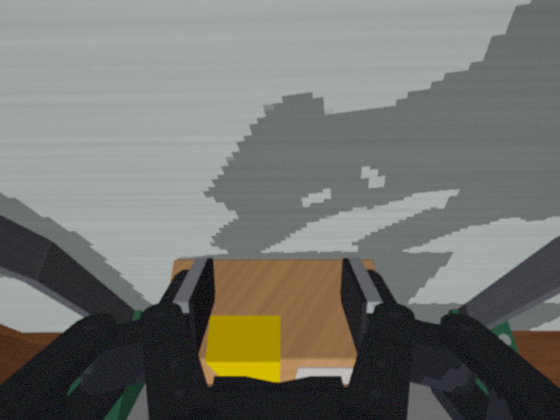

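Request:
arm_command(moves=[0.0024,-0.003,0,-0.0011,-0.001,-0.0001,-0.3,0.0024,-0.003,0,-0.0011,-0.001,-0.0001,-0.3,0.0024,-0.003,0,-0.0011,-0.001,-0.0001,-0.3,0.0024,-0.003,0,-0.0011,-0.001,-0.0001,-0.3,0.0024,-0.003,0,-0.0011,-0.001,-0.0001,-0.3,0.0024,-0.003,0,-0.0011,-0.001,-0.0001,-0.3,0.0024,-0.003,0,-0.0011,-0.001,-0.0001,-0.3,0.0024,-0.003,0,-0.0011,-0.001,-0.0001,-0.3,0.0024,-0.003,0,-0.0011,-0.001,-0.0001,-0.3,0.0024,-0.003,0,-0.0011,-0.001,-0.0001,-0.3,0.0024,-0.003,0,-0.0011,-0.001,-0.0001,-0.3,0.0024,-0.003,0,-0.0011,-0.001,-0.0001,-0.3])

```text
clock: 6.33
eef_pos: [0.5043, -0.1148, 0.2614]
tool_rot: [-0.617, 0.346, 0.251, 0.661]
ft_force: [-1.1, -1.1, -0.2]
grip_width: 0.0552
```

```bash
python3 - <<'E'
from h import *
o=bot.get_obs();print(o["clock"],tipnow(),o["ft_force"],o["grip_width"])
for n in("wrist","side","top"):
    cv2.imwrite(f"pics/{n}6.png",bot.camera(n)[:,:,::-1])
a=cv2.imread("pics/side6.png")[150:300,250:450];b=cv2.imread("pics/top6.png")[100:250,220:420]
cv2.imwrite("pics/c6.png",np.hstack([cv2.resize(a,None,fx=2,fy=2),cv2.resize(b,None,fx=2,fy=2)]))
print(seg((-.016,-.010),0,.014,6)); print(bot.get_obs()["joint_pos"])
E
```

```text
6.3333 (array([-0.0369, -0.0084,  0.0125]), np.float64(0.002), np.float64(0.697)) [-1.09336329 -1.12625767 -0.21568661] 0.055163931162342854
(array([ 0.0021, -0.0027, -0.0002]), array([ 0.0003,  0.0003, -0.0004]))
[-0.23859522  0.20420798 -0.62974721  0.04110419  0.05871769 -0.0696292 ]
```

View pics/c6.png

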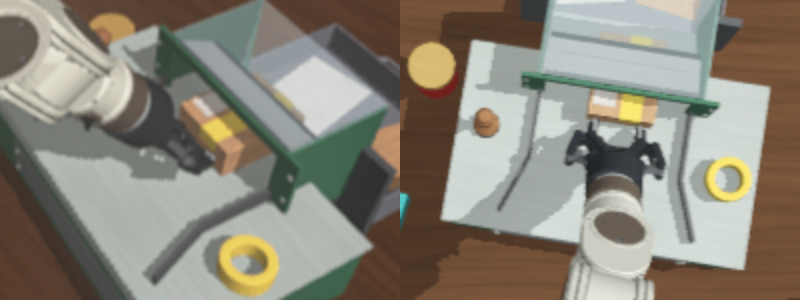

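View pics/wrist6.png

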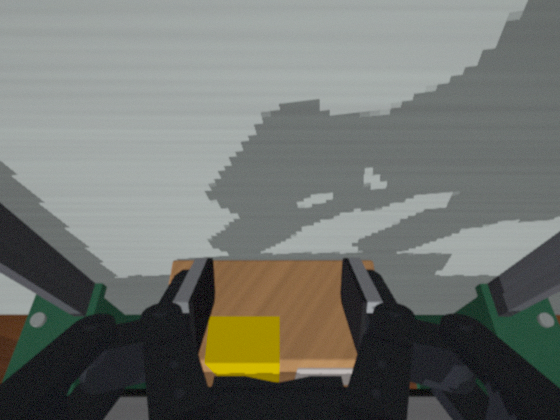

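Request:
arm_command(moves=[0.0021,-0.0027,-0.0002,0.0001,0.0001,-0.0002,-0.3,0.0021,-0.0027,-0.0002,0.0001,0.0001,-0.0002,-0.3,0.0021,-0.0027,-0.0002,0.0001,0.0001,-0.0002,-0.3,0.0021,-0.0027,-0.0002,0.0001,0.0001,-0.0002,-0.3,0.0021,-0.0027,-0.0002,0.0001,0.0001,-0.0002,-0.3,0.0021,-0.0027,-0.0002,0.0001,0.0001,-0.0002,-0.3])

```text
clock: 6.98
eef_pos: [0.5251, -0.1191, 0.262]
tool_rot: [-0.617, 0.346, 0.251, 0.661]
ft_force: [-0.1, 0.4, 0.6]
grip_width: 0.0559
```

```bash
python3 - <<'E'
from h import *
o=bot.get_obs();print(o["clock"],tipnow(),o["ft_force"],o["grip_width"])
for n in("wrist","side"):
    cv2.imwrite(f"pics/{n}7.png",bot.camera(n)[:,:,::-1])
a=cv2.imread("pics/side7.png")[150:300,250:450];b=cv2.imread("pics/wrist7.png")
cv2.imwrite("pics/c7.png",np.hstack([cv2.resize(a,(400,300)),cv2.resize(b,(400,300))]))
print(seg((.002,-.010),0,.014,3))
E
```

```text
6.9833 (array([-0.0157, -0.0097,  0.0132]), np.float64(0.001), np.float64(0.697)) [-0.11302916  0.35401268  0.63237879] 0.05588053539699449
(array([ 0.0036, -0.0043, -0.    ]), array([ 0.0003,  0.0005, -0.0006]))
```

View pics/c7.png

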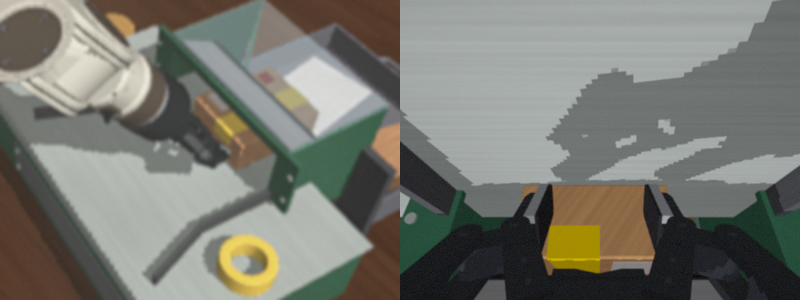

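Request:
arm_command(moves=[0.0042,-0.005,0,0,0,0,-0.3,0.0042,-0.005,0,0,0,0,-0.3,0.0042,-0.005,0,0,0,0,-0.3,-0.013,0.0155,0,0,0,0,-0.3,-0.016,0.019,0,0,0,0,-0.3,-0.016,0.019,0,0,0,0,-0.3,-0.013,0.0155,0,0,0,0,-0.3,0,0,0,0,0,0,-0.3,0,0,0,0,0,0,-0.3,0,0,0,0,0,0,-0.3])

```text
clock: 7.92
eef_pos: [0.4615, -0.1099, 0.2648]
tool_rot: [-0.619, 0.342, 0.247, 0.662]
ft_force: [-0.6, -0.6, -0.1]
grip_width: 0.0554
```

```bash
python3 - <<'E'
from h import *
o=bot.get_obs();print(o["clock"],tipnow(),o["ft_force"],o["grip_width"])
for n in("side","top","wrist"):
    cv2.imwrite(f"pics/{n}8.png",bot.camera(n)[:,:,::-1])
a=cv2.imread("pics/side8.png")[130:300,250:476];b=cv2.imread("pics/top8.png")[20:245,210:420]
cv2.imwrite("pics/c8.png",np.hstack([cv2.resize(a,(400,300)),cv2.resize(b,(330,353))[:300]]))
E
```

```text
7.9167 (array([-0.0784, -0.0101,  0.0173]), np.float64(0.003), np.float64(0.709)) [-0.60159561 -0.63605611 -0.12225898] 0.05543554397666477
```

View pics/c8.png

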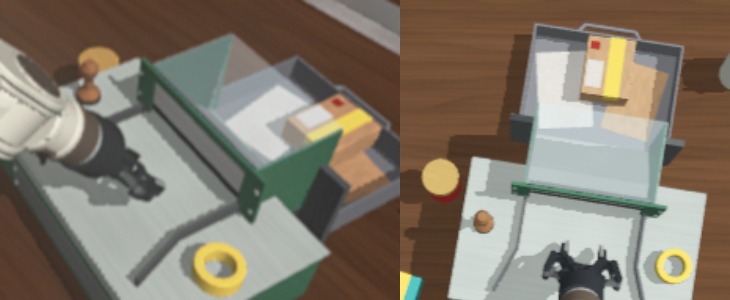

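The parcel is through and in the tray, and the flap looks shut. I'll back off, let things settle and check again.

Request:
arm_command(moves=[-0.016,0.019,0,0,0,0,-0.3,-0.016,0.019,0,0,0,0,-0.3,-0.016,0.019,0,0,0,0,-0.3,-0.025,0,0,0,0,0,-0.3,-0.025,0,0,0,0,0,-0.3,-0.025,0,0,0,0,0,-0.3,0,0,0,0,0,0,-0.3,0,0,0,0,0,0,-0.3,0,0,0,0,0,0,-0.3,0,0,0,0,0,0,-0.3,0,0,0,0,0,0,-0.3,0,0,0,0,0,0,-0.3])

```text
clock: 9.07
eef_pos: [0.3442, -0.0927, 0.3226]
tool_rot: [-0.62, 0.34, 0.246, 0.662]
ft_force: [0.6, 0.5, -0.6]
grip_width: 0.0553
```

```bash
python3 - <<'E'
from h import *
o=bot.get_obs();print(o["clock"],tipnow(),o["ft_force"],o["grip_width"])
for n in("side","top"):
    cv2.imwrite(f"pics/{n}9.png",bot.camera(n)[:,:,::-1])
a=cv2.imread("pics/side9.png")[130:300,250:500];b=cv2.imread("pics/top9.png")[20:245,210:420]
cv2.imwrite("pics/c9.png",np.hstack([cv2.resize(a,(440,300),interpolation=2),cv2.resize(b,(330,353))[:300]]))
# stay-put check: stamp, tape, tin region difference vs. start
for n in("top","side"):
    i0=cv2.imread(f"pics/{n}0.png");i1=cv2.imread(f"pics/{n}9.png")
    def cen(im,lo,hi,box):
        x0,y0,x1,y1=box;m=cv2.inRange(cv2.cvtColor(im,cv2.COLOR_BGR2HSV)[y0:y1,x0:x1],lo,hi);M=cv2.moments(m,True);return (round(M["m10"]/M["m00"]+x0,1),round(M["m01"]/M["m00"]+y0,1)) if M["m00"] else None
    bx={"top":dict(tape=(370,175,402,205),tin=(220,115,252,150),stamp=(252,150,275,172)),"side":dict(tape=(355,262,395,300),tin=(292,150,320,172),stamp=(290,165,310,190))}[n]
    for k,b in bx.items():
        lo,hi={"tape":((22,120,120),(35,255,255)),"tin":((15,80,100),(30,255,255)),"stamp":((3,90,40),(18,255,200))}[k]
        print(n,k,cen(i0,lo,hi,b),cen(i1,lo,hi,b))
E
```

```text
9.0667 (array([-0.1965, -0.0105,  0.0755]), np.float64(0.005), np.float64(0.713)) [ 0.6250997   0.45911466 -0.58504474] 0.055315001922067994
top tape (383.6, 189.3) (383.6, 189.4)
top tin (235.2, 132.3) (235.2, 132.4)
top stamp (262.5, 161.0) (262.5, 161.0)
side tape (373.3, 282.1) (373.3, 282.1)
side tin (305.9, 162.1) (305.9, 162.1)
side stamp (298.6, 174.8) (299.3, 174.3)
```

View pics/c9.png

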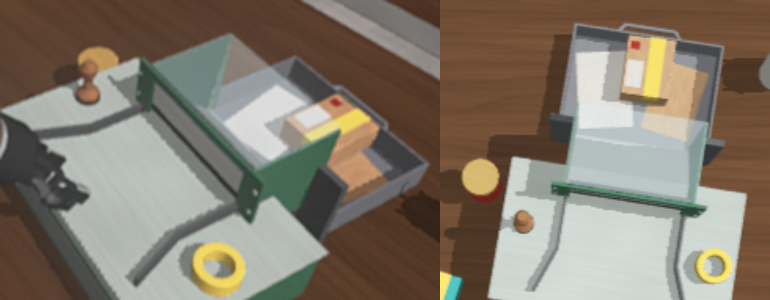

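```bash
python3 - <<'E'
from h import *
for z in(.048,.06,.075):
    q=w2c(ray("top",[[329.7,42.3],[326.5,82.4],[360.2,44.2],[357,85]],z));print(z,q.round(3).tolist(),np.linalg.norm(q[0]-q[1]),np.linalg.norm(q[0]-q[2]))
a=cv2.imread("pics/side9.png")[160:250,380:500];cv2.imwrite("pics/z9.png",cv2.resize(a,None,fx=6,fy=6,interpolation=2))
E
```

```text
0.048 [[0.352, 0.039, -0.072], [0.223, 0.029, -0.072], [0.361, -0.056, -0.072], [0.23, -0.065, -0.072]] 0.12952245454291642 0.09563893623027397
0.06 [[0.347, 0.04, -0.06], [0.219, 0.03, -0.06], [0.355, -0.055, -0.06], [0.225, -0.064, -0.06]] 0.12838724517466504 0.09480070152601847
0.075 [[0.34, 0.04, -0.045], [0.213, 0.03, -0.045], [0.348, -0.053, -0.045], [0.22, -0.063, -0.045]] 0.12696823346435032 0.09375290814569906
```

View pics/z9.png

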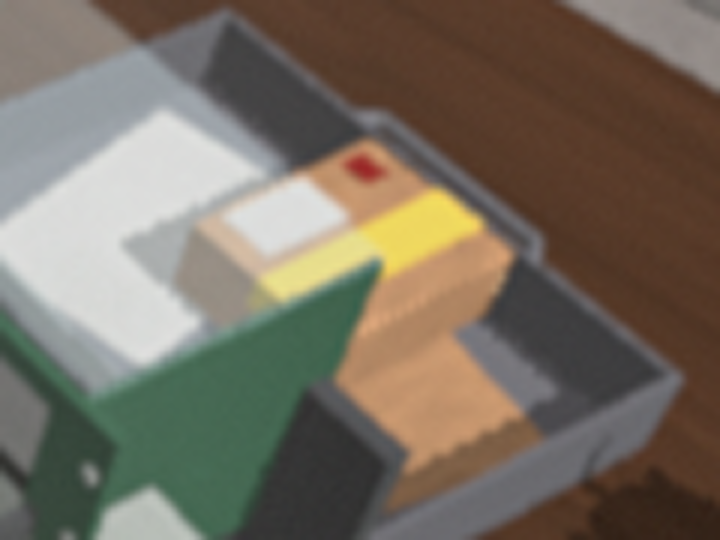

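```bash
python3 -c "
from workcell import bot
print(bot.job_done())"
```

```text
the job is handed in; nothing more can be done
None
```

The brown parcel went through the flap and down the slide, and it now lies in the collecting tray. I handed the job in at about 9.1 s.

- **How it went:** I tilted the tool about 40° and pushed from behind with the fingers part-closed, never gripping or lifting. The push straightened the parcel's 0.3 rad skew on the way. The wrist force readings I took stayed at about 2 N or less. The last 20 mm was a short push, after which I pulled the fingers straight back.
- **Parcel:** the side and top views show it lying flat on the envelopes, against the far wall and inside the tray. The top-view measurement gave its length as about 129 mm instead of 120 mm, which I put down to hand-picked pixels.
- **Flap:** it looks shut in the pictures; I did not measure its angle.
- **Other items:** the stamp, tape roll and tea tin are within 0.1 px of where they started in the top view. In the side view the stamp shifted 0.9 px, probably a shading change since the top view shows no movement.
- **Robot:** the fingers are about 0.2 m back from the doorway and 75 mm above the shelf, touching nothing.

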